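Shut and bolt the padlock cabinet

TASK

Shut up the green padlock cabinet on the counter: first swing its drop-down front flap up until it is fully shut, then lift the bolt on the roof by its red knob over the yellow bump and slide it all the way across under the flap's hasp, so that it drops down into its seat at the home end. Let go, and leave the goods standing around and on the cabinet where they are.

Things in the scene. Friction and masses are not known exactly. Their poses are not given: they have to be found in the camera images.
- cabinet: Fixed green sheet-steel cabinet, 200 (x, depth) x 300 (y, width) x 130 mm high. Origin: centre of its underside, on the table; own x points from front to back (away from the robot), y left, z up. The flap closes its front (-x side). The bolt lies on the roof along y, on the line x = -65 mm, in two guide staples (28 mm wide, tops 40 mm above the roof, at y = -50 and +75 mm).
- flap (a joint): Angle of the bottom-hinged front flap (rad): 0 = upright, fully shut (a stop); grows as its top swings down towards the robot, stop at 1.1. Panel 300 wide, 118 high, 10 mm thick, about 0.4 kg. The hinge is stiff (0.4 N m of friction), so the flap stays where it is left; moving it takes 3 to 10 N near its top edge.
- flap_hinge (a point): Middle of the flap's hinge line, which runs along the cabinet's y: 105 mm in front of the cabinet's origin (x = -105 mm) and 12 mm above the table.
- hasp (a point): Middle of the hasp's straight arm: a steel strap 62 mm long, 12 wide (y), 8 thick, a leg down at each end, on the flap's edge at y = -105 mm, reaching back over the roof when shut (top 42 mm above it). It lies 156 mm up the flap from the hinge line and 27 mm inward; shut: x = -78, z = 168 mm. Pinched across its width (fingers closing along y) it turns between the pads as the flap swings.
- bolt_knob (a point): Centre of the bolt's upright red knob, 20 mm in diameter, 28 mm high, on a thin stalk: 66 mm above the roof when the bolt is down (196 mm above the table). With the bolt drawn back it stands at x = -65, y = +40 mm of the cabinet; home at y = -20 mm. The bar below is 10 x 10 x 198 mm.
- bump (a point): Top middle of the yellow bump fixed to the roof under the bolt bar, at x = -65, y = +10 mm of the cabinet: 30 mm long (y), 26 mm wide, 7 mm high. Its ends are steep: the lug under the knob (26 mm long) cannot be forced past, only lifted over.
- bolt (a joint): Travel of the bolt along the cabinet's -y (to its right), m: 0 = drawn back (where it starts), 0.060 = fully home, a stop; the bar's tip has then passed between the legs of the hasp and locks the flap. Friction about 1.2 N. While the bolt is down, the yellow bump lets it travel under 3 mm from either end.
- bolt_lift (a joint): How far the whole bolt is lifted straight up, m: 0 = down, 0.012 = upper stop. It must be lifted more than 7 mm to pass over the bump; it weighs about 0.2 kg and falls down by itself when let go beyond the bump. If it is thrown before the flap is shut, it keeps the hasp from coming over it.
- padlock: Bystander: small brass padlock, 36 x 16 x 43 mm, standing on the cabinet's roof near its back left corner. Origin at its underside.
- screwjar: Bystander: jar of screws with a yellow cap, 54 mm in diameter, 85 mm high, on the table to the left of the cabinet. Origin at its underside.
- screwdriver: Bystander: orange-handled screwdriver lying on the table to the right of the cabinet. Origin at the middle of its underside.
- spraycan: Bystander: red spray can, 56 mm in diameter, 170 mm high. Origin at its underside.
- cup: Bystander: lime-green plastic cup, 76 mm across, 90 mm high. Origin at its underside.
- bowl: Bystander: white bowl, 120 mm across, 50 mm high. Origin at its underside.
- hammer: Bystander: hammer lying on the table. Origin at the middle of its underside.

How it is judged:
By the outcome, as a careful person would: the job done as asked, in the order asked, and still so for the second after the job is handed in, with the robot touching nothing.
It also fails if it takes over 45 s, if anything falls off the work surface, if the arm or the gripper's body presses on something with over 40 N, if the wrist force passes 120 N, or if a joint passes its speed limit or range.

ROBOT

A 6-joint arm with a two-finger parallel gripper is mounted at the origin on the work surface. World frame = base frame: x ahead of the robot, y to its left, z up, the work surface at z = 0. Lengths are in m, angles in rad, forces in N, time in s.
With the tool pointing down it reaches from about 0.35 to 0.975 m from the base axis. Payload 4.9 kg.
Tool frame: the origin (TCP) lies between the finger pads; the fingertips stand 14 mm ahead of it and the grasp point (between the pads) lies 5 mm behind it (manip.tcp_to_tips is the distance from the TCP to the fingertips, in m); z points along the fingers, y is the line along which they close (so a half turn about z gives the same grasp; the last joint's range is limited). The gripper opens to 85 mm and grips with 20 to 120 N. Pads are 22 mm wide; open, the fingers measure 114 mm over their backs; the gripper's body (76 mm by 85 mm) begins 54 mm behind the grasp point. The pads swing forward as they close: fully open they stand 13 mm farther back than shut.
Start: joints at [-1.43, 0.053, 1.613, -0, 1.476, -0.119], TCP at [0.161, -0.604, 0.245] pointing down, gripper open.
Joint ranges: [-3.01, 3.01], [-1.01, 2.22], [0.06, 2.58], [-1.02, 4.17], [0.09, 2.62], [-3.14, 3.14]. Speed limits (rad/s): [2.57, 2.57, 3.14, 3.14, 3.14, 3.14].

INTERFACE

Orientations are given as a unit quaternion [w, x, y, z].
In Python, from plant import manip gives the robot as it stands.
- The arm moves only by the tool servo_tool, never from a script. Its argument "moves" is a list that holds one entry, the list of rows, each a list of 7 numbers: the shift along the tool's x, y, z in mm, then the turn, a rotation vector about the tool's x, y, z in degrees, then the finger opening in mm, from 0 to 85.4. In form: [[[x, y, z, ax, ay, az, fingers], ...]]. A call has 1 to 12 rows; each row shifts and turns the commanded pose from where the row before left it, along the tool's axes as they then stand; what a row does not reach is not made up. A row lasts 1/8 s, in which the tool goes at most 62.5 mm and 10.7 degrees, less where a joint would pass 70% of its speed; a pose out of reach is approached as far as the arm can. A call with a gripper value outside its range is refused whole. The fingers move at their own pace and stop on an object; the grip force is fixed at half the most. Time passes only in rows, so rows that do not move let the fingers close. It gives the time, the measured TCP pose, the force, the opening and the grip force at its end, in the units of the state.
- manip.state(): the state, without advancing time (a new reading comes with each control period).
- manip.grab_frame(name): name is "scene" or "top"; returns a dict with "image" (420x560x3 uint8, blue, green, red), "mtx" (3x3 intrinsics, pixels), "eye" and "rotation" of the camera in the world. Camera axes: x right, y down, z forward; pixel columns grow to the right and rows downward; lengths in m; the calibration is good to about 2 mm. A picture is of the moment at which its call begins. There is no depth.
- manip.job_done(): hands the job in; it is judged then, once.
The state is a dict: "time": time; "joint_pos": joint angles; "joint_vel": joint speeds; "joint_efforts": joint torques, N m; "tool_pos": TCP position; "tool_rot": TCP orientation; "contact_force": force on the tool from outside, world axes, zero at the start; "ft_torque": the same for the moment, N m; "gripper_width": opening from 0.0 (shut) to 1.0 (fully open); "grasp_force": force on a finger pad.
Only numpy, scipy, OpenCV 4.12 (cv2) and the standard library are available. Lean on these libraries where they do the work, as an engineer would, in place of code of your own. Each camera call takes 0.05 s, during which the arm holds its last target. There are 200 camera calls.

## Working session

There is one attempt and no reset: what is moved stays moved. The work goes in short steps, Python scripts to look and compute and a tool call to move; the robot and the scene stay as the last step left them, time stands still between calls to the robot, and variables do not carry over. Pictures are saved under pics/ and viewed, at most 10 in all, crops included, and the job is handed in when it is done.

Besides the shell and the picture viewer there is one more tool, called after "Request:" by a JSON object that holds its "method" and its "body", one argument or row to a line. servo_tool: Moves the arm, as the interface text tells. Its arguments: {"type":"object","properties":{"moves":{"type":"array"}},"required":["moves"]}

```bash
mkdir -p pics; ls; cat > h.py <<'E'
import numpy as np, cv2
from plant import manip
def grab(n,f):
    g=manip.grab_frame(n); cv2.imwrite('pics/'+f,g['image']); np.savez('pics/'+f+'.npz',**{k:np.array(g[k]) for k in('mtx','eye','rotation')}); return g
def ray(g,u,v,z):
    R=np.array(g['rotation']);e=np.array(g['eye']);d=R@np.linalg.solve(np.array(g['mtx']),[u,v,1.]);return e+d*(z-e[2])/d[2]
def proj(g,p):
    c=np.array(g['rotation']).T@(np.array(p)-np.array(g['eye']));q=np.array(g['mtx'])@c;return q[:2]/q[2]
E
python3 - <<'E'
from h import *
for n in('scene','top'):
    g=grab(n,n+'1.png');print(n,g['eye'],np.round(g['rotation'],3).tolist(),g['mtx'])
s=manip.state();print(s['tool_pos'],s['tool_rot'],s['time'],s['contact_force'])
E
```

```text
pics
scene [1.00156917 0.57782842 1.07717195] [-0.098, 0.298, 0.899, -0.306] [[461.28988144   0.         274.74800782]
 [  0.         461.28988144 209.31343064]
 [  0.           0.           1.        ]]
top [ 0.49238937 -0.00437819  1.84816031] [0.024, -0.697, 0.717, -0.015] [[519.86957849   0.         271.60685718]
 [  0.         519.86957849 209.3778798 ]
 [  0.           0.           1.        ]]
[ 0.16047522 -0.60346415  0.24416004] [-9.76968781e-04  9.91573989e-01  1.29537910e-01 -1.36528448e-05] 0.1 [-0.12715886  0.74348406  0.28395238]
```

View pics/scene1.png

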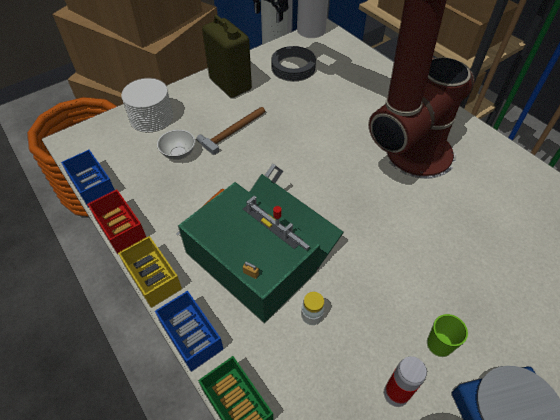

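View pics/top1.png

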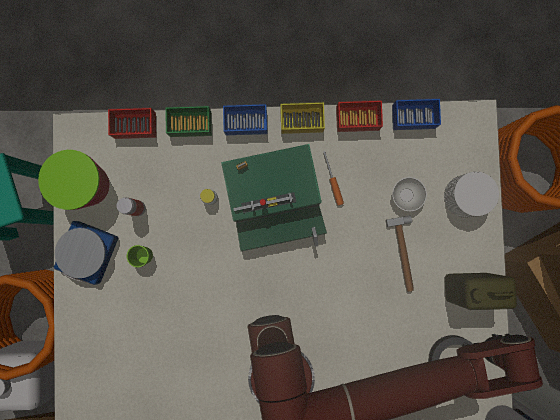

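Scene view: cabinet centre near (260,245), red knob (277,211), hasp (272,175). Top view: knob near (263,203), roof's back corners near (222,162) and (308,146), hasp (314,240). Next is a magnified crop of both.

```bash
python3 - <<'E'
import cv2,numpy as np
a=cv2.imread('pics/top1.png')[138:263,210:335];b=cv2.imread('pics/scene1.png')[160:325,175:350]
a=cv2.resize(a,(400,400),interpolation=2);b=cv2.resize(b,(400,377),interpolation=2)
o=np.zeros((400,800,3),np.uint8);o[:,:400]=a;o[:377,400:]=b
cv2.imwrite('pics/z1.png',o)
E
python3 - <<'E'
s=open('h.py').read()
s=s.replace("from plant","from scipy.spatial.transform import Rotation as Ro\nfrom plant").replace("g=manip.grab_frame(n);","g=dict(manip.grab_frame(n)); q=g['rotation']; g['rotation']=Ro.from_quat([q[1],q[2],q[3],q[0]]).as_matrix();")
open('h.py','w').write(s)
E
cat h.py
```

```text
import numpy as np, cv2
from scipy.spatial.transform import Rotation as Ro
from plant import manip
def grab(n,f):
    g=dict(manip.grab_frame(n)); q=g['rotation']; g['rotation']=Ro.from_quat([q[1],q[2],q[3],q[0]]).as_matrix(); cv2.imwrite('pics/'+f,g['image']); np.savez('pics/'+f+'.npz',**{k:np.array(g[k]) for k in('mtx','eye','rotation')}); return g
def ray(g,u,v,z):
    R=np.array(g['rotation']);e=np.array(g['eye']);d=R@np.linalg.solve(np.array(g['mtx']),[u,v,1.]);return e+d*(z-e[2])/d[2]
def proj(g,p):
    c=np.array(g['rotation']).T@(np.array(p)-np.array(g['eye']));q=np.array(g['mtx'])@c;return q[:2]/q[2]
```

View pics/z1.png

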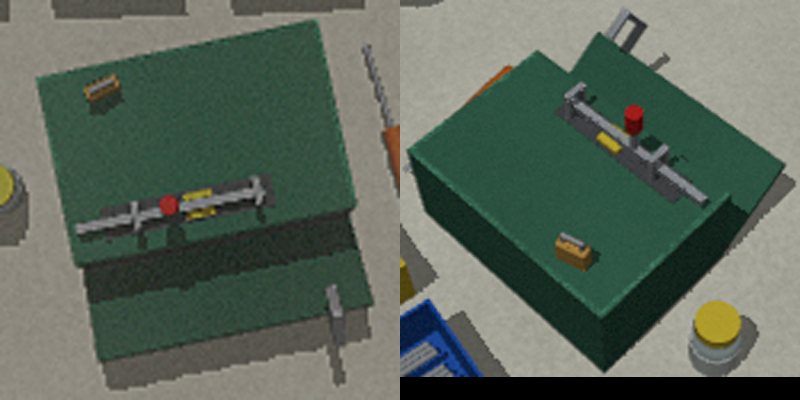

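```bash
cat > fit.py <<'E'
from h import *
from scipy.optimize import least_squares
def cam(f):
    d=dict(np.load('pics/%s.png.npz'%f)); 
    if d['rotation'].size==4: q=d['rotation']; d['rotation']=Ro.from_quat([q[1],q[2],q[3],q[0]]).as_matrix()
    return d
T,S=cam('top1'),cam('scene1')
t=lambda x,y:((x+.5)/3.2-.5+210,(y+.5)/3.2-.5+138)
s=lambda x,y:((x-400+.5)/2.2857-.5+175,(y+.5)/2.2857-.5+160)
BL,BR,FR,FL=(.1,.15,.13),(.1,-.15,.13),(-.1,-.15,.13),(-.1,.15,.13);K=(-.065,.04,.206)
def flap(u,n,y,a): return (-.105-u*np.sin(a)+n*np.cos(a),y,.012+u*np.cos(a)+n*np.sin(a))
obs=[(T,t(38,78),BL),(T,t(318,20),BR),(T,t(354,207),FR),(T,t(76,266),FL),(T,t(169,205),K),
(S,s(600,316),BL),(S,s(408,150),BR),(S,s(537,52),FR),(S,s(728,196),FL),(S,s(633,110),K),
(T,t(100,362),lambda a:flap(.118,-.005,.15,a)),(T,t(372,302),lambda a:flap(.118,-.005,-.15,a)),
(S,s(599,33),lambda a:flap(.118,.005,-.15,a)),(S,s(783,163),lambda a:flap(.118,.005,.15,a)),
(T,t(334,291),lambda a:flap(.160,.058,-.105,a))]
def W(p,c): c_,s_=np.cos(p[2]),np.sin(p[2]);return np.array([p[0]+c_*c[0]-s_*c[1],p[1]+s_*c[0]+c_*c[1],c[2]])
def res(p): return np.concatenate([proj(g,W(p,c(p[3]) if callable(c) else c))-np.array(u) for g,u,c in obs])
r=least_squares(res,[.6,0,.2,.8],loss='soft_l1')
if __name__=='__main__':
    p=r.x;print(p);print(np.round(res(p).reshape(-1,2),1).tolist())
    print('knob',W(p,(-.065,.04,.196)),'home',W(p,(-.065,-.02,.196)))
    for a in (p[3],.5,.2,0):print('hasp',W(p,flap(.156,.027,-.105,a)), 'edge', W(p,flap(.118,-.005,0,a)))
E
python3 fit.py
```

```text
[0.67680548 0.01417189 0.17542649 0.88028214]
[[-0.6, 0.1], [0.1, -0.0], [1.3, 0.2], [-0.6, 0.2], [0.0, 0.6], [0.0, 1.6], [-0.9, -0.0], [0.1, -0.9], [1.3, -0.3], [0.2, 2.2], [-1.1, -0.7], [0.6, 0.1], [-2.5, -1.6], [-0.7, 0.4], [0.5, 3.7]]
knob [0.60582196 0.04221365 0.196     ] home [ 0.61629365 -0.01686548  0.196     ]
hasp [ 0.49025819 -0.12552997  0.13217645] edge [ 0.48070898 -0.02058591  0.08330358]
hasp [ 0.541431   -0.11645967  0.16184737] edge [ 0.51339248 -0.01479281  0.11315761]
hasp [ 0.58728137 -0.10833276  0.17025446] edge [ 0.54550869 -0.00910026  0.12665451]
hasp [ 0.61832806 -0.10282978  0.168     ] edge [ 0.56849374 -0.0050262   0.13      ]
```

Fit residuals are about 1 px: cabinet at (0.677, 0.014), yaw 0.175, flap at 0.88 rad. I'll align the yaw, close the fingers and go to a point in front of the flap.

Request:
{"method": "servo_tool", "body": {
  "moves": [
    [[0,0,0,0,0,4.85,0],[35,-47,0,0,0,0,0],[35,-47,0,0,0,0,0],[35,-47,0,0,0,0,0],[35,-47,0,0,0,0,0],[35,-47,0,0,0,0,0],[35,-47,0,0,0,0,0],[35,-47,0,0,0,0,0],[35,-47,0,0,0,0,0],[35,-47,0,0,0,0,0],[35,-47,0,0,0,0,0],[36,-48,0,0,0,0,0]]
  ]
}}

```text
time: 1.6
tool_pos: [0.4507, -0.0247, 0.2451]
tool_rot: [0.0, 0.996, 0.087, 0.0]
contact_force: [1.2, -0.8, -0.2]
gripper_width: -0.001
grasp_force: 0.0
```

Request:
{"method": "servo_tool", "body": {
  "moves": [
    [[0,15,45,0,0,0,0],[0,15,45,0,0,0,0],[0,0,45,0,0,0,0],[0,0,35,0,0,0,0],[10,0,0,0,0,0,0],[10,0,0,0,0,0,0],[10,0,-4,0,0,0,0],[10,0,-6,0,0,0,0],[10,0,-7,0,0,0,0],[10,0,-6,0,0,0,0],[10,0,-6,0,0,0,0],[10,0,-5,0,0,0,0]]
  ]
}}

```text
time: 3.1
tool_pos: [0.5355, -0.0426, 0.1113]
tool_rot: [0.001, 0.996, 0.088, 0.001]
contact_force: [-3.2, -2.3, -3.3]
gripper_width: -0.004
grasp_force: 1.8
```

Request:
{"method": "servo_tool", "body": {
  "moves": [
    [[8,0,-3,0,0,0,0],[8,0,-3,0,0,0,0],[6,0,-3,0,0,0,0],[4,0,0,0,0,0,0],[3,0,0,0,0,0,0],[0,0,0,0,0,0,0]]
  ]
}}

```text
time: 3.85
tool_pos: [0.5633, -0.0369, 0.1188]
tool_rot: [-0.0, 0.996, 0.088, 0.0]
contact_force: [-2.8, 0.7, 0.5]
gripper_width: 0.001
grasp_force: 1.6
```

Request:
{"method": "servo_tool", "body": {
  "moves": [
    [[2,0,0,0,0,0,0],[2,0,0,0,0,0,0],[0,0,0,0,0,0,0]]
  ]
}}

```text
time: 4.22
tool_pos: [0.5634, -0.0369, 0.1188]
tool_rot: [-0.0, 0.996, 0.088, -0.005]
contact_force: [-19.9, -1.2, 13.1]
gripper_width: 0.003
grasp_force: 10.1
```

Request:
{"method": "servo_tool", "body": {
  "moves": [
    [[-4,0,0,0,0,0,0],[-25,0,0,0,0,0,0],[0,0,-45,0,0,0,0],[0,0,-50,0,0,0,60],[0,0,-45,0,0,0,60],[0,-35,0,0,0,0,60],[0,-35,0,0,0,0,60],[0,0,0,0,0,0,60]]
  ]
}}

```text
time: 5.22
tool_pos: [0.5268, 0.0289, 0.2592]
tool_rot: [0.0, 0.996, 0.089, 0.002]
contact_force: [0.4, -0.9, 1.2]
gripper_width: 0.703
grasp_force: 0.0
```

```bash
python3 - <<'E'
from fit import *
p=r.x
a=grab('top','top2.png');b=grab('scene','scene2.png')
for n,c in dict(knob=(-.065,.04,.196),knobtop=(-.065,.04,.21),hasp=flap(.156,.027,-.105,0),haspr=flap(.160,.058,-.105,0)).items():
    print(n,proj(a,W(p,c)),proj(b,W(p,c)))
A=cv2.resize(a['image'][138:263,210:335],(400,400),interpolation=2);B=cv2.resize(b['image'][150:325,175:350],(400,400),interpolation=2)
cv2.imwrite('pics/z2.png',np.hstack([A,B]))
tp=manip.state()['tool_pos'];R=np.array([[np.cos(p[2]),np.sin(p[2])],[-np.sin(p[2]),np.cos(p[2])]])
print(tp,R@(np.array(tp[:2])-p[:2]))
E
```

```text
knob [262.60849158 202.52566704] [276.84158387 212.58489839]
knobtop [262.47522813 202.2258664 ] [276.82543834 209.02355634]
hasp [307.52607872 197.94697868] [239.52057269 185.60066659]
haspr [305.61740169 188.4913957 ] [230.65379938 191.34170505]
[0.52672875 0.0273198  0.25876461] [-0.1454787   0.03913872]
```

View pics/z2.png

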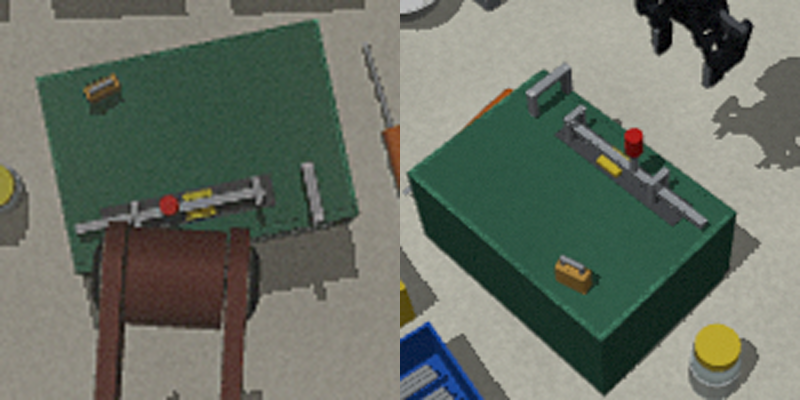

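Flap shut: the hasp is at crop (313,192) in the top view, 0.1 px from its predicted shut position. The knob is at (169,205) as expected, so I'll go to it and grip.

Request:
{"method": "servo_tool", "body": {
  "moves": [
    [[40,-1,0,0,0,0,60],[40,0,0,0,0,0,60],[0,0,0,0,0,0,60],[0,0,35,0,0,0,60],[0,0,34,0,0,0,60],[0,0,0,0,0,0,60],[0,0,0,0,0,0,10],[0,0,0,0,0,0,10],[0,0,0,0,0,0,10],[0,0,0,0,0,0,10],[0,0,0,0,0,0,10]]
  ]
}}

```text
time: 6.7
tool_pos: [0.6058, 0.0421, 0.1919]
tool_rot: [0.0, 0.996, 0.087, 0.002]
contact_force: [-1.7, -1.0, 5.7]
gripper_width: 0.217
grasp_force: 58.5
```

Request:
{"method": "servo_tool", "body": {
  "moves": [
    [[0,0,-5,0,0,0,10],[0,0,-5,0,0,0,10],[0,0,0,0,0,0,10],[0,10,0,0,0,0,10],[0,10,0,0,0,0,10],[0,10,0,0,0,0,10],[0,10,0,0,0,0,10],[0,10,0,0,0,0,10],[0,8,0,0,0,0,10],[0,2,0,0,0,0,10],[0,0,0,0,0,0,10]]
  ]
}}

```text
time: 8.07
tool_pos: [0.6161, -0.0165, 0.1993]
tool_rot: [-0.0, 0.996, 0.087, 0.001]
contact_force: [7.3, 0.2, -2.6]
gripper_width: 0.222
grasp_force: 58.6
```

Request:
{"method": "servo_tool", "body": {
  "moves": [
    [[0,2,0,0,0,0,10],[0,0,4,0,0,0,10],[0,0,4,0,0,0,10],[0,0,1,0,0,0,10],[0,0,0,0,0,0,10]]
  ]
}}

```text
time: 8.7
tool_pos: [0.6163, -0.0169, 0.1919]
tool_rot: [-0.002, 0.996, 0.088, 0.001]
contact_force: [1.5, 6.4, 3.6]
gripper_width: 0.217
grasp_force: 59.6
```

Back down at the starting height after 60 mm of travel, against the stop. I'll release, retreat upward and check.

Request:
{"method": "servo_tool", "body": {
  "moves": [
    [[0,-1,0,0,0,0,10],[0,0,0,0,0,0,60],[0,0,0,0,0,0,60],[0,0,0,0,0,0,60],[0,0,-35,0,0,0,60],[0,0,-35,0,0,0,60],[-50,0,0,0,0,0,60],[-50,0,0,0,0,0,60],[0,0,0,0,0,0,60]]
  ]
}}

```text
time: 9.82
tool_pos: [0.5141, -0.0355, 0.2591]
tool_rot: [-0.0, 0.996, 0.087, -0.001]
contact_force: [1.1, 0.2, 0.9]
gripper_width: 0.704
grasp_force: 0.0
```

```bash
python3 - <<'E'
from fit import *
p=r.x
a=grab('top','top3.png');b=grab('scene','scene3.png')
for n,c in dict(home=(-.065,-.02,.196),hometop=(-.065,-.02,.21),lifted=(-.065,-.02,.208)).items():
    print(n,proj(a,W(p,c)),proj(b,W(p,c)))
for g in(a,b):
    i=g['image'].astype(int);m=(i[...,2]>110)&(i[...,1]<50)&(i[...,0]<50);m[:150]=0;m[260:]=0;m[:,:225]=0;m[:,330:]=0;v,u=np.nonzero(m);print(u.mean(),v.mean(),len(u))
A=cv2.resize(a['image'][138:263,210:335],(400,400),interpolation=2);B=cv2.resize(b['image'][150:325,175:350],(400,400),interpolation=2)
cv2.imwrite('pics/z3.png',np.hstack([A,B]))
E
```

```text
home [281.04962815 198.70442123] [259.00765931 199.21428669]
hometop [281.07332006 198.37207979] [258.8147897  195.60080263]
lifted [281.06991084 198.41990309] [258.84257669 196.12140208]
280.7307692307692 197.80769230769232 26
258.7142857142857 195.62857142857143 35
```

View pics/z3.png

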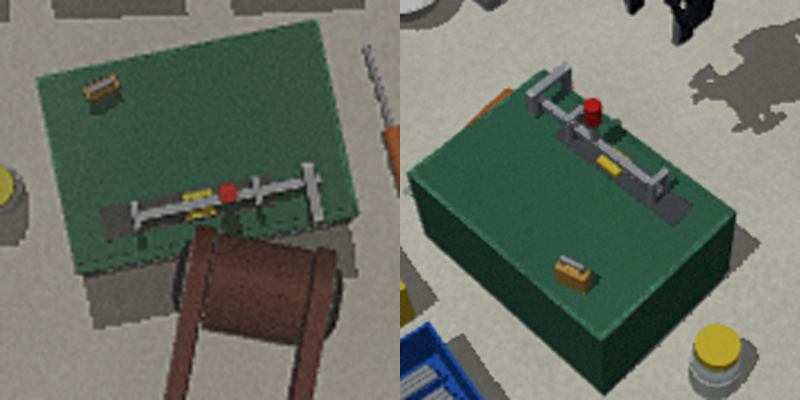

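The knob is at its home position in both views, at crop (228,193) and (593,112), with the bar under the hasp. To confirm it has dropped, I'll run the same red mask on the earlier picture, where the bolt was down.

```bash
python3 - <<'E'
import cv2,numpy as np
for f in('top2','scene2'):
    i=cv2.imread('pics/%s.png'%f).astype(int);m=(i[...,2]>110)&(i[...,1]<50)&(i[...,0]<50);m[:150]=0;m[260:]=0;m[:,:225]=0;m[:,330:]=0;v,u=np.nonzero(m);print(u.mean(),v.mean(),len(u))
for f in('2','3'):
    i=cv2.imread('pics/scene%s.png'%f).astype(int);m=(i[...,2]>70)&(i[...,1]<40)&(i[...,0]<40);m[:185]=0;m[230:]=0;m[:,:245]=0;m[:,295:]=0;v,u=np.nonzero(m);print(u.mean(),v.mean(),v.min(),v.max(),len(u))
E
```

```text
261.94444444444446 201.66666666666666 18
276.675 209.1 40
276.8831168831169 212.23376623376623 207 218 77
258.7887323943662 198.74647887323943 193 204 71
```

The offset from prediction matches the bolt-down case (−0.5 vs −0.35 px; fully lifted would be about −3 px), so the bolt is seated.

```bash
python3 -c "
from plant import manip
print(manip.job_done())"
```

```text
the job is handed in; nothing more can be done
None
```

The flap is shut and the bolt is lifted over the bump, slid home under the hasp and down in its seat; I let go and handed the job in at about 10 s, with the arm clear and the padlock, screw jar and screwdriver unmoved in the last picture.

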